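# Fill the empty pockets of the hand gel caddy

## Robot

A 6-joint arm with a two-finger parallel gripper is mounted at the origin on a cart in front of the work surface, level with it; the furniture and walls round the work are solid. World frame = base frame: x ahead of the robot, y to its left, z up, the work surface at z = 0. Lengths are in m, angles in rad, forces in N, time in s.
With the tool pointing down it reaches from about 0.375 to 0.9 m from the base axis. Payload 3.1 kg.
Tool frame: the origin (TCP) lies at the centre of the arm's flange, where the gripper is bolted on; the fingertips stand 182 mm ahead of it and the grasp point (between the pads) lies 164 mm ahead of it; z points along the fingers, x is the direction in which the jaws open and shut, and the axes are right-handed (so a half turn about z gives the same grasp; the last joint's range is limited). The gripper opens to 87 mm and grips with 3 to 60 N. Pads are 19 mm wide; open, the fingers measure 117 mm over their backs; the gripper's body (75 mm by 190 mm) begins 51 mm behind the grasp point.
Start: joints at [0.982, 0.527, 1.433, -0, 1.181, -0.178], TCP at [0.25, 0.573, 0.405] pointing down, gripper open.
Joint ranges: [-3.08, 3.08], [-0.75, 2.2], [0.22, 2.44], [-1.43, 4.57], [0, 2.65], [-2.85, 2.85]. Speed limits (rad/s): [2.79, 2.79, 3.14, 3.14, 3.14, 3.14].

## Interface

Orientations are given as a unit quaternion [x, y, z, w].
In Python, from rig import status, eyes, robot gives the robot as it stands. The module is installed in compiled form; this text tells all that it offers.
- The arm moves only by the tool step_arm, never from a script. Its argument "steps" is a list of rows, each a list of 7 numbers: the closure, from -1 (fully open) to 1 (shut), so that 0 is half open, then the shift along the tool's x, y, z each as a share of 0.025 m, from -1 to 1, then the turn, a rotation vector about the tool's x, y, z each as a share of 8 degrees, from -1 to 1. In form: [[jaw, dx, dy, dz, rx, ry, rz], ...]. A call has exactly 10 rows; each row shifts and turns the commanded pose from where the row before left it, along the tool's axes as they then stand; what a row does not reach is not made up. A row lasts 1/10 s, in which the tool goes at most 50 mm and 8.59 degrees, less where a joint would pass 70% of its speed; a pose out of reach is approached as far as the arm can. A call with a number of a shift or a turn outside -1 to 1 is refused whole. A call with a gripper value outside its range is refused whole. The fingers move at their own pace and stop on an object; "squeeze" is the grip in N (left out, the last holds). Time passes only in rows, so rows that do not move let the fingers close, or fill a call up. It gives the time, the measured TCP pose, the force and the opening at its end, in the units of the state.
- status.get_obs(): the state, without advancing time (a new reading comes with each control period).
- eyes.camera(name): name is "scene" or "top" or "wrist"; returns (picture, depth): 420x560x3 uint8, red, green, blue; 420x560 float32, m along the optical axis (not along the pixel's ray), 0 where there is no reading.
- eyes.camera_info(name): a dict with "K" (3x3 intrinsics, pixels), "R" (3x3) and "t" (3): a world point X has camera coordinates R X + t. Camera axes: x right, y down, z forward; pixel columns grow to the right and rows downward; lengths in m; the calibration is good to about 2 mm. The wrist camera is an equidistant fisheye: a pixel r from the principal point sees the ray r / f radians off the axis. A picture is of the moment at which its call begins: read the wrist's pose just before it. camera_info takes no time and is no camera call; for the wrist camera it gives the pose at the moment of the call.
- robot.hand_in(): hands the job in, once; it reports no verdict.
The state is a dict: "time": time; "q": joint angles; "joint_velocities": joint speeds; "joint_torque": joint torques, N m; "position": TCP position; "tool_rot": TCP orientation; "ft_force": force on the tool from outside, world axes, zero at the start; "moment": the same for the moment, N m; "grip_width": finger opening in m.
Only numpy, scipy, OpenCV 4.12 (cv2) and the standard library are available. Lean on these libraries where they do the work, as an engineer would, in place of code of your own. Each camera call takes 0.05 s, during which the arm holds its last target.

## Task

The wooden counter caddy has three pockets but holds only one hand gel bottle. Stand the two spare gel bottles from the worktop upright in its two empty pockets, one in each, setting them down rather than dropping them, and leave the bottle that is already in the caddy where it is.

Things in the scene. Friction and masses are not known exactly. Their poses are not given: they have to be found in the camera images.
- caddy: light wooden caddy, fixed to the worktop, 76 mm (its x) by 212 mm (its y) and 34 mm high; a small steel grip sticks out 13 mm at each end. Origin: centre of its underside; z up. A row of three square pockets along its y, centres at y = -68, 0 and +68 mm (x = 0); each is 60 by 60 mm inside with 8 mm walls and a floor 6 mm above the underside. One pocket, not always the same, holds a gel bottle; the other two are empty.
- bottle_in: The gel bottle already in the caddy: pale blue-white round bottle with a white cap, 39 mm diameter, straight-sided from near the foot to about 60 mm up, shoulder up to 75 mm, cap 19 mm diameter, 92 mm tall in all, about 0.1 kg, rigid. Origin: centre of its underside, z up along its axis.
- spare_a: A spare gel bottle, standing on the worktop to the right of the caddy: pale blue-white round bottle with a white cap, 39 mm diameter, straight-sided from near the foot to about 60 mm up, shoulder up to 75 mm, cap 19 mm diameter, 92 mm tall in all, about 0.1 kg, rigid. Origin: centre of its underside, z up along its axis.
- spare_b: The other spare gel bottle, standing on the worktop further right: same shape, size and origin as spare_a. Room to keep clear of: behind the spares stands a pastry case, 0.4 m tall, its front about 0.57 m ahead of the robot's base and reaching 0.13 m to either side of straight ahead; further right stands a tall grinder, from about 0.47 m ahead and 0.37 m to the right. Carry bottles past in front of these.
There are look-alikes about, which are no part of the job. Leave any red or yellow look-alike of the spare_b alone.

How it is judged:
By the outcome, as a careful person would: the job done as asked, in the order asked, and still so for the second after the job is handed in, with the robot touching nothing.
It also fails if it takes over 64 s, if anything falls off the work surface, if the arm or the gripper's body presses on something with over 40 N, if the wrist force passes 120 N, or if a joint passes its speed limit or range.

## Working session

There is one attempt and no reset: what is moved stays moved. The work goes in short steps, Python scripts to look and compute and a tool call to move; the robot and the scene stay as the last step left them, time stands still between calls to the robot, and variables do not carry over. Pictures are saved under pics/ and viewed, and the job is handed in when it is done.

Besides the shell and the picture viewer there is one more tool, called after "Emit:" by a JSON object that holds its "name" and its "arguments". step_arm: Moves the arm, as the interface text tells. Its arguments: {"type":"object","properties":{"steps":{"type":"array"},"squeeze":{"type":"number"}},"required":["steps"]}

```bash
mkdir -p pics; python3 - <<'E'
from rig import status, eyes, robot
import cv2,numpy as np
print(status.get_obs())
for n in ["scene","top"]:
    p,d=eyes.camera(n); i=eyes.camera_info(n)
    np.savez(f"pics/{n}0.npz",p=p,d=d,**i)
    cv2.imwrite(f"pics/{n}0.png",p[:,:,::-1]); print(n,i)
E
```

```text
{'time': 0.0, 'q': array([ 9.81490895e-01,  5.28474277e-01,  1.43388925e+00,  3.73678794e-06,
        1.18139382e+00, -1.78474603e-01]), 'joint_velocities': array([ 0.00033166,  0.00151107, -0.00148632,  0.00073199, -0.00017901,
       -0.00081338]), 'joint_torque': array([-1.38964402e-03, -4.40049469e+01, -1.76588380e+01,  6.31736079e-02,
        5.82755136e-02, -1.60898462e-04]), 'position': array([0.24937408, 0.57272601, 0.40377038]), 'tool_rot': array([ 8.36472004e-01,  5.48008591e-01, -9.96944651e-04,  4.21397847e-04]), 'ft_force': array([0.24466518, 0.50653449, 0.09005662]), 'moment': array([ 0.01471817, -0.01455227,  0.03493246]), 'grip_width': 0.08700540281221943}
scene {'K': array([[406.35969271,   0.        , 283.37912527],
       [  0.        , 406.35969271, 215.15804886],
       [  0.        ,   0.        ,   1.        ]]), 'R': array([[ 0.72994202, -0.68326506,  0.01826187],
       [-0.50562292, -0.5577568 , -0.65821943],
       [ 0.45992402,  0.4712284 , -0.7526046 ]]), 't': array([-0.3232614 ,  0.29963344,  0.85647525])}
top {'K': array([[498.97206274,   0.        , 271.6069194 ],
       [  0.        , 498.97206274, 209.16226477],
       [  0.        ,   0.        ,   1.        ]]), 'R': array([[-8.38264291e-04, -9.99919637e-01, -1.26497389e-02],
       [-9.98434392e-01,  1.54437398e-03, -5.59140369e-02],
       [ 5.59290794e-02,  1.25830636e-02, -9.98355450e-01]]), 't': array([0.03269981, 0.47473643, 1.1875951 ])}
```

View pics/scene0.png

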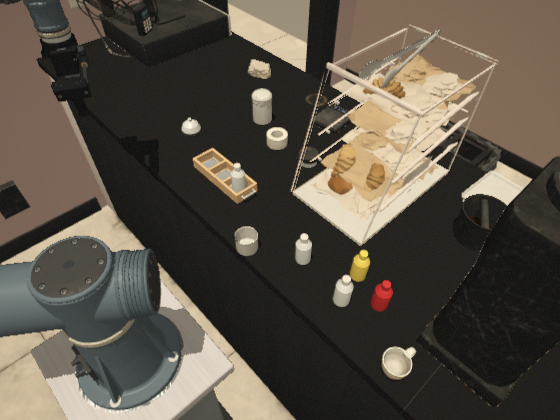

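View pics/top0.png

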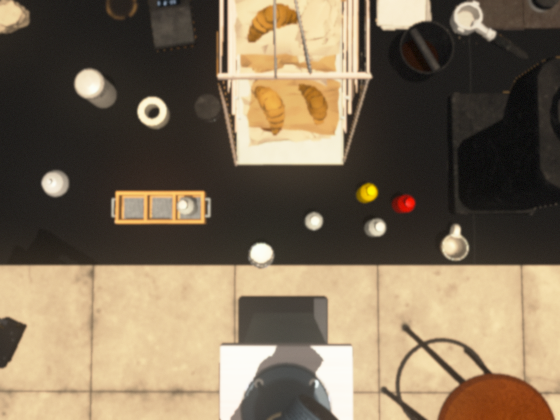

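The top view shows two pale bottles, at (314,221) and (376,228). The look-alikes are yellow (367,192) and red (404,203). The caddy is at about (162,208) with its filled pocket at (187,206), so the empty pockets are at (134,208) and (162,208). The two pale bottles match the spares in colour: the nearer one is spare_a and the farther right one is spare_b. I'll measure them and check an enlarged crop.

```bash
cat > h.py <<'E'
import numpy as np
def ray(i,u,v,z):
    K,R,t=i["K"],i["R"],i["t"]
    d=R.T@np.linalg.inv(K)@np.array([u,v,1.]); c=-R.T@t
    return c+d*(z-c[2])/d[2]
def cloud(i):
    d=i["d"]; v,u=np.mgrid[:420,:560]; K=i["K"]
    P=np.stack([(u-K[0,2])/K[0,0]*d,(v-K[1,2])/K[1,1]*d,d],-1)
    return (P-i["t"])@i["R"]
E
python3 - <<'E'
import numpy as np,cv2
from h import *
S=np.load("pics/scene0.npz");T=np.load("pics/top0.npz")
PT=cloud(T);PS=cloud(S)
# bottles: world points with z in .01-.06 from both views, fit circle
from scipy.optimize import least_squares
for n,I,P,boxes in [("top",T,PT,dict(a=(300,328,205,238),b=(362,388,212,242),inn=(178,198,194,218),yel=(355,380,180,204),red=(392,418,190,216))),("scene",S,PS,dict(a=(293,315,230,268),b=(330,355,272,310),inn=(228,248,160,195)))]:
    for k,(u0,u1,v0,v1) in boxes.items():
        p=P[v0:v1,u0:u1].reshape(-1,3)
        cap=p[(p[:,2]>.084)&(p[:,2]<.1)]
        b=p[(p[:,2]>(.042 if k=='inn' else .012))&(p[:,2]<.058)]
        f=least_squares(lambda c:np.hypot(b[:,0]-c[0],b[:,1]-c[1])-.0195,b[:,:2].mean(0)+[.005,0],loss='soft_l1',f_scale=.002) if len(b)>5 else None
        print(n,k,len(cap),cap.mean(0).round(4) if len(cap) else None,len(b),f.x.round(4) if f else None)
    # caddy rim
    m=(P[...,2]>.029)&(P[...,2]<.039)
    m=m&(P[...,1]>.05)&(P[...,1]<.5)&(P[...,0]>.3)&(P[...,0]<.6)
    p=I["p"]; hsv=cv2.cvtColor(p,cv2.COLOR_RGB2HSV)
    m&=(hsv[...,1]>80)
    q=P[m]; print(n,"rim",len(q),cv2.minAreaRect(q[:,:2].astype(np.float32)),q[:,2].mean())
    mm=(hsv[...,1]>90)&(hsv[...,0]<25)&(P[...,1]>.05)&(P[...,1]<.5)&(P[...,0]>.3)&(P[...,0]<.6)&(P[...,2]>-.01)&(P[...,2]<.05)
    print(n,P[mm].min(0),P[mm].max(0))
a=cv2.resize(T["p"][150:270,90:430],None,fx=2.3,fy=2.3,interpolation=cv2.INTER_CUBIC)
cv2.imwrite("pics/cropT.png",a[:,:,::-1])
a=cv2.resize(S["p"][140:320,180:410],None,fx=3,fy=3,interpolation=cv2.INTER_CUBIC)
cv2.imwrite("pics/cropS.png",a[:,:,::-1])
E
```

```text
top a 58 [ 0.4445 -0.0645  0.0919] 13 [ 0.4451 -0.0653]
top b 61 [ 0.4309 -0.2094  0.0918] 62 [ 0.4295 -0.2101]
top inn 61 [0.4795 0.2304 0.0962] 22 [0.4797 0.2315]
top yel 60 [ 0.5115 -0.1917  0.0919] 64 [ 0.511  -0.1916]
top red 64 [ 0.4848 -0.2766  0.0917] 80 [ 0.4855 -0.2774]
top rim 950 ((0.4782046675682068, 0.2988450825214386), (0.21347296237945557, 0.07423017919063568), 89.91510009765625) 0.03371721734680667
top [ 0.34008944  0.12686858 -0.00832631] [0.59990623 0.49805905 0.04144128]
scene a 52 [ 0.4445 -0.0665  0.0898] 162 [ 0.4471 -0.0654]
scene b 65 [ 0.4306 -0.2109  0.0899] 202 [ 0.4322 -0.21  ]
scene inn 45 [0.4795 0.2278 0.0937] 54 [0.4814 0.2316]
scene rim 449 ((0.4806237518787384, 0.29687240719795227), (0.21429964900016785, 0.0785546824336052), 89.85301208496094) 0.032586286036893494
scene [ 0.44010793  0.05927848 -0.00434432] [0.58856129 0.4448101  0.0378627 ]
```

View pics/cropT.png

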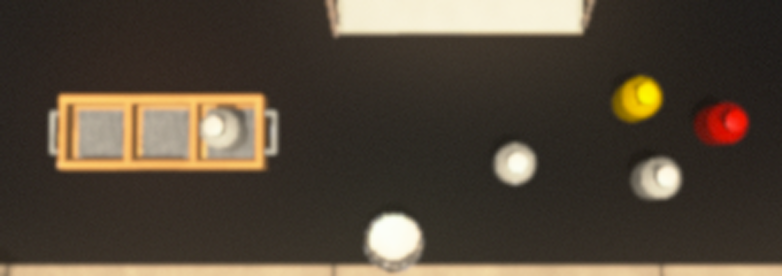

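View pics/cropS.png

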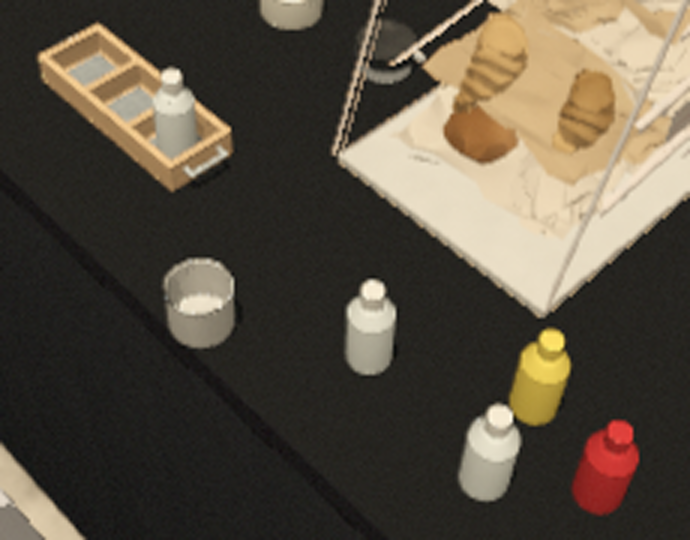

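The crops confirm both targets: the pale bottles are spare_a at about (0.445,-0.065) and spare_b at about (0.431,-0.210), and the coloured ones stay put. The caddy is at about (0.479,0.298), parallel to y, with empty pockets at y≈0.298 and 0.366. First I'll turn the jaws along world x, so that tool x,y,z = world +x,-y,-z.

Emit:
{"name": "step_arm", "arguments": {"steps": [[-0.4,0,0,0,0,0,0.92],[-0.4,0,0,0,0,0,0.92],[-0.4,0,0,0,0,0,0.92],[-0.4,0,0,0,0,0,0.92],[-0.4,0,0,0,0,0,0.92],[-0.4,0,0,0,0,0,0.92],[-0.4,0,0,0,0,0,0.92],[-0.4,0,0,0,0,0,0.92],[-0.4,0,0,0,0,0,0.94],[-0.4,0,0,0,0,0,0]], "squeeze": 15}}

```text
time: 1.1
position: [0.2495, 0.5729, 0.4042]
tool_rot: [1.0, 0.001, -0.0, 0.0]
ft_force: [-0.2, -0.6, -0.5]
grip_width: 0.0607
```

Emit:
{"name": "step_arm", "arguments": {"steps": [[-0.4,0.3,1,0,0,0,0],[-0.4,0.3,1,0,0,0,0],[-0.4,0.3,1,0,0,0,0],[-0.4,0.3,1,0,0,0,0],[-0.4,0.3,1,0,0,0,0],[-0.4,0.3,1,0,0,0,0],[-0.4,0.3,1,0,0,0,0],[-0.4,0.3,1,0,0,0,0],[-0.4,0.3,1,0,0,0,0],[-0.4,0.3,1,0,0,0,0]]}}

```text
time: 2.1
position: [0.3249, 0.322, 0.4047]
tool_rot: [1.0, 0.002, -0.0, 0.0]
ft_force: [-0.0, -0.2, 0.2]
grip_width: 0.0607
```

Emit:
{"name": "step_arm", "arguments": {"steps": [[-0.4,0.3,1,0,0,0,0],[-0.4,0.3,1,0,0,0,0],[-0.4,0.3,1,0,0,0,0],[-0.4,0.3,1,0,0,0,0],[-0.4,0.3,1,0,0,0,0],[-0.4,0.3,1,0,0,0,0],[-0.4,0.3,1,0,0,0,0],[-0.4,0.3,1,0,0,0,0],[-0.4,0.3,1,0,0,0,0],[-0.4,0.3,1,0,0,0,0]]}}

```text
time: 3.1
position: [0.4002, 0.0721, 0.4047]
tool_rot: [1.0, 0.002, -0.0, -0.0]
ft_force: [0.1, -0.8, -0.6]
grip_width: 0.0608
```

Emit:
{"name": "step_arm", "arguments": {"steps": [[-0.4,0.3,0.8,0,0,0,0],[-0.4,0.3,0.8,0,0,0,0],[-0.4,0.3,0.8,0,0,0,0],[-0.4,0.3,0.8,0,0,0,0],[-0.4,0.3,0.8,0,0,0,0],[-0.4,0.3,0.8,0,0,0,0],[-0.4,0.0,0.7,0,0,0,0],[-0.4,0,0,0,0,0,0],[-0.4,0,0,0,0,0,0],[-0.4,0,0,0,0,0,0]]}}

```text
time: 4.1
position: [0.4449, -0.0636, 0.4046]
tool_rot: [1.0, 0.001, -0.0, -0.0]
ft_force: [0.5, -0.3, -0.7]
grip_width: 0.061
```

Emit:
{"name": "step_arm", "arguments": {"steps": [[-0.4,0,0.05,1,0,0,0],[-0.4,0,0,1,0,0,0],[-0.4,0,0,1,0,0,0],[-0.4,0,0,1,0,0,0],[-0.4,0,0,1,0,0,0],[-0.4,0,0,1,0,0,0],[-0.4,0,0,0.8,0,0,0],[-0.4,0,0,0.5,0,0,0],[-0.4,0,0,0.3,0,0,0],[-0.4,0,0,0,0,0,0]]}}

```text
time: 5.1
position: [0.4451, -0.0649, 0.2141]
tool_rot: [1.0, 0.001, -0.001, -0.0]
ft_force: [-1.0, -0.0, -0.3]
grip_width: 0.0608
```

Emit:
{"name": "step_arm", "arguments": {"steps": [[0.0,0,0,0,0,0,0],[0.2,0,0,0,0,0,0],[0.4,0,0,0,0,0,0],[0.6,0,0,0,0,0,0],[0.8,0,0,0,0,0,0],[0.8,0,0,0,0,0,0],[0.8,0,0,0,0,0,0],[0.8,0,0,0,0,0,0],[0.8,0,0,0,0,0,0],[0.8,0,0,0,0,0,0]]}}

```text
time: 6.1
position: [0.4455, -0.0657, 0.2153]
tool_rot: [1.0, 0.001, 0.001, 0.0]
ft_force: [-0.1, -0.4, 5.9]
grip_width: 0.0379
```

Emit:
{"name": "step_arm", "arguments": {"steps": [[0.8,0,0,-0.2,0,0,0],[0.8,0,0,-0.4,0,0,0],[0.8,0,0,-0.8,0,0,0],[0.8,0,0,-0.8,0,0,0],[0.8,0,0,-0.8,0,0,0],[0.8,0,0,-0.8,0,0,0],[0.8,0,0,-0.8,0,0,0],[0.8,0,0,-0.4,0,0,0],[0.8,0,0,0,0,0,0],[0.8,0,0,0,0,0,0]]}}

```text
time: 7.1
position: [0.4449, -0.0654, 0.3395]
tool_rot: [1.0, 0.001, -0.0, -0.0]
ft_force: [-0.3, -0.2, -1.8]
grip_width: 0.0383
```

```bash
cat > look.py <<'E'
from rig import eyes,status
import cv2,numpy as np,sys
tag=sys.argv[1]
for n in sys.argv[2:]:
    i=eyes.camera_info(n);p,d=eyes.camera(n)
    np.savez(f"pics/{n}{tag}.npz",p=p,d=d,**i); cv2.imwrite(f"pics/{n}{tag}.png",p[:,:,::-1])
E
python3 look.py 1 scene wrist
```

```text
(no output)
```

View pics/scene1.png

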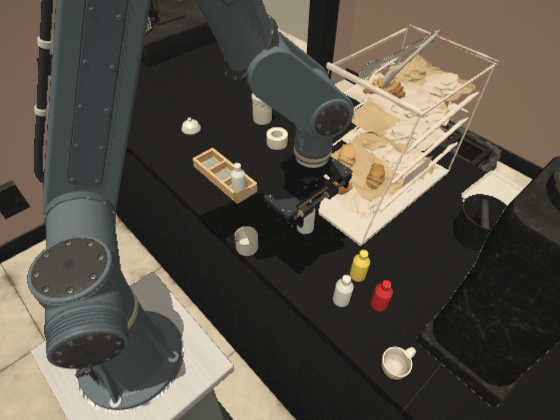

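View pics/wrist1.png

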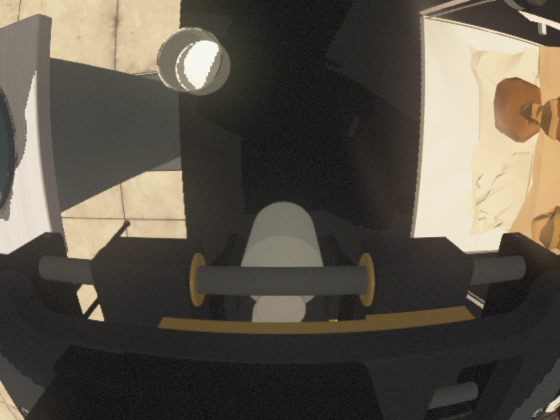

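The bottle at (305,215) in the scene view is held upright and clear. I'll carry it in front of the case to the far pocket.

Emit:
{"name": "step_arm", "arguments": {"steps": [[0.8,0,-0.4,0,0,0,0],[0.8,0,-0.8,0,0,0,0],[0.8,0,-1,0,0,0,0],[0.8,0,-1,0,0,0,0],[0.8,0,-1,0,0,0,0],[0.8,0,-1,0,0,0,0],[0.8,0,-1,0,0,0,0],[0.8,0,-1,0,0,0,0],[0.8,0,-1,0,0,0,0],[0.8,0,-1,0,0,0,0]]}}

```text
time: 8.2
position: [0.4444, 0.1661, 0.339]
tool_rot: [1.0, 0.001, -0.001, 0.0]
ft_force: [-0.4, -0.3, -0.5]
grip_width: 0.0376
```

Emit:
{"name": "step_arm", "arguments": {"steps": [[0.8,0.15,-1,0,0,0,0],[0.8,0.15,-1,0,0,0,0],[0.8,0.15,-1,0,0,0,0],[0.8,0.15,-1,0,0,0,0],[0.8,0.15,-1,0,0,0,0],[0.8,0.15,-1,0,0,0,0],[0.8,0.15,-1,0,0,0,0],[0.8,0.15,-0.7,0,0,0,0],[0.8,0.15,-0.35,0,0,0,0],[0.8,0,0,0,0,0,0]]}}

```text
time: 9.2
position: [0.4784, 0.3668, 0.3389]
tool_rot: [1.0, 0.001, -0.0, 0.0]
ft_force: [-0.7, -0.2, -1.5]
grip_width: 0.0378
```

```bash
python3 look.py 2 scene wrist top; python3 -c "
from rig import status
print(status.get_obs()['position'])"
```

```text
[0.47810305 0.36502839 0.33920233]
```

View pics/scene2.png

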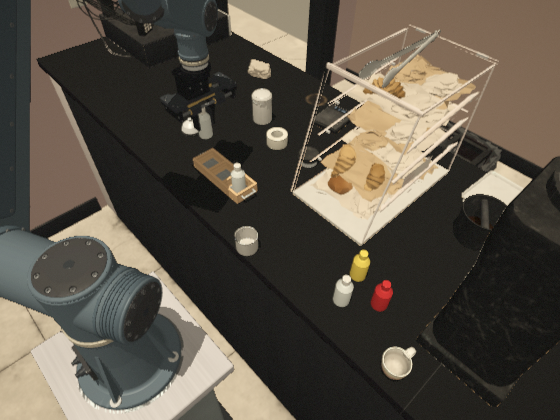

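View pics/wrist2.png

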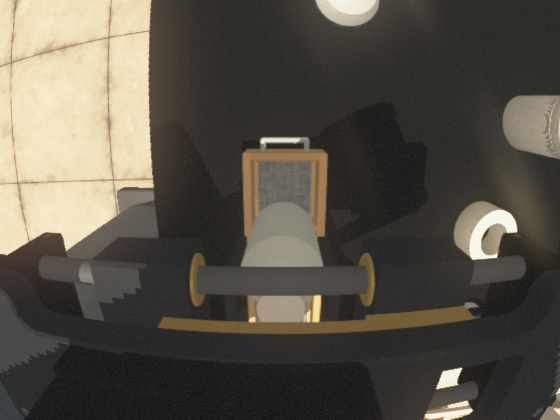

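The bottle is lined up with the pocket in the wrist view (bottle axis u≈284, caddy axis u≈285). I'll lower it, slowly at the end.

Emit:
{"name": "step_arm", "arguments": {"steps": [[0.8,0,0,0.5,0,0,0],[0.8,0,0,0.6,0,0,0],[0.8,0,0,0.6,0,0,0],[0.8,0,0,0.6,0,0,0],[0.8,0,0,0.6,0,0,0],[0.8,0,0,0.5,0,0,0],[0.8,0,0,0.4,0,0,0],[0.8,0,0,0.3,0,0,0],[0.8,0,0,0,0,0,0],[0.8,0,0,0,0,0,0]]}}

```text
time: 10.35
position: [0.4787, 0.3658, 0.2374]
tool_rot: [1.0, 0.001, 0.0, -0.0]
ft_force: [-0.1, -0.7, -1.6]
grip_width: 0.0378
```

Emit:
{"name": "step_arm", "arguments": {"steps": [[0.8,0,0,0.1,0,0,0],[0.8,0,0,0.1,0,0,0],[0.8,0,0,0.1,0,0,0],[0.8,0,0,0.1,0,0,0],[0.8,0,0,0.05,0,0,0],[0.8,0,0,0.05,0,0,0],[0.8,0,0,0,0,0,0],[0.8,0,0,0,0,0,0],[0.8,0,0,0,0,0,0],[0.8,0,0,0,0,0,0]]}}

```text
time: 11.35
position: [0.4786, 0.3657, 0.2248]
tool_rot: [1.0, 0.001, 0.0, -0.0]
ft_force: [0.5, 1.0, -1.7]
grip_width: 0.0384
```

Emit:
{"name": "step_arm", "arguments": {"steps": [[0.8,0,0,0.04,0,0,0],[0.8,0,0,0.04,0,0,0],[0.8,0,0,0.04,0,0,0],[0.8,0,0,0,0,0,0],[0.8,0,0,0,0,0,0],[0.8,0,0,0,0,0,0],[0.8,0,0,0,0,0,0],[0.8,0,0,0,0,0,0],[0.8,0,0,0,0,0,0],[0.8,0,0,0,0,0,0]]}}

```text
time: 12.35
position: [0.4785, 0.3658, 0.2218]
tool_rot: [1.0, 0.001, 0.0, -0.0]
ft_force: [0.6, -0.1, -0.8]
grip_width: 0.0377
```

Emit:
{"name": "step_arm", "arguments": {"steps": [[0.8,0,0,0.04,0,0,0],[0.8,0,0,0.04,0,0,0],[0.8,0,0,0,0,0,0],[0.8,0,0,0,0,0,0],[0.8,0,0,0,0,0,0],[0.8,0,0,0,0,0,0],[0.8,0,0,0,0,0,0],[0.8,0,0,0,0,0,0],[0.8,0,0,0,0,0,0],[0.8,0,0,0,0,0,0]]}}

```text
time: 13.35
position: [0.4785, 0.3658, 0.2213]
tool_rot: [1.0, 0.001, 0.0, -0.0]
ft_force: [-2.1, -0.2, 8.8]
grip_width: 0.0377
```

The foot is on the pocket floor (force up to 8.8 N). I'll release and retreat.

Emit:
{"name": "step_arm", "arguments": {"steps": [[0.3,0,0,0,0,0,0],[0.1,0,0,0,0,0,0],[-0.1,0,0,0,0,0,0],[-0.3,0,0,0,0,0,0],[-0.4,0,0,0,0,0,0],[-0.4,0,0,0,0,0,0],[-0.4,0,0,-0.2,0,0,0],[-0.4,0,0,-0.6,0,0,0],[-0.4,0,0,-1,0,0,0],[-0.4,0,0,-1,0,0,0]]}}

```text
time: 14.35
position: [0.4785, 0.3657, 0.2913]
tool_rot: [1.0, 0.001, 0.0, -0.0]
ft_force: [0.5, 0.9, 0.2]
grip_width: 0.0605
```

Emit:
{"name": "step_arm", "arguments": {"steps": [[-0.4,0,0,-1,0,0,0],[-0.4,0,0,-1,0,0,0],[-0.4,-0.4,1,0,0,0,0],[-0.4,-0.4,1,0,0,0,0],[-0.4,-0.4,1,0,0,0,0],[-0.4,-0.4,1,0,0,0,0],[-0.4,-0.3,1,0,0,0,0],[-0.4,0,1,0,0,0,0],[-0.4,0,1,0,0,0,0],[-0.4,0,1,0,0,0,0]]}}

```text
time: 15.35
position: [0.4311, 0.1648, 0.341]
tool_rot: [1.0, 0.001, 0.001, -0.0]
ft_force: [0.3, -0.9, -1.2]
grip_width: 0.0611
```

```bash
python3 look.py 3 scene
```

```text
(no output)
```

View pics/scene3.png

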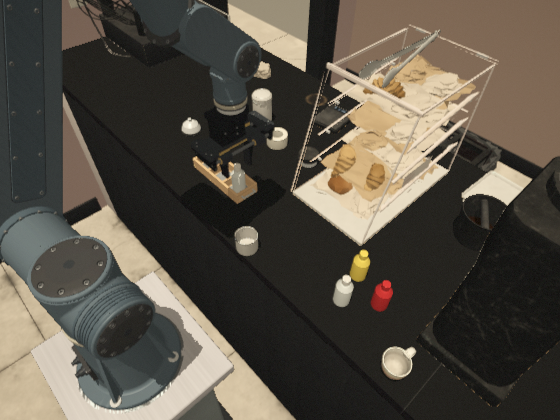

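The hand hides the filled pocket here, so I'll check it after moving on to spare_b.

Emit:
{"name": "step_arm", "arguments": {"steps": [[-0.4,0,1,0,0,0,0],[-0.4,0,1,0,0,0,0],[-0.4,0,1,0,0,0,0],[-0.4,0,1,0,0,0,0],[-0.4,0,1,0,0,0,0],[-0.4,0,1,0,0,0,0],[-0.4,0,1,0,0,0,0],[-0.4,0,1,0,0,0,0],[-0.4,0,1,0,0,0,0],[-0.4,0,1,0,0,0,0]]}}

```text
time: 16.4
position: [0.4316, -0.0852, 0.3408]
tool_rot: [1.0, 0.001, 0.001, 0.0]
ft_force: [-0.1, 0.2, 0.3]
grip_width: 0.0607
```

Emit:
{"name": "step_arm", "arguments": {"steps": [[-0.4,0,1,0,0,0,0],[-0.4,0,1,0,0,0,0],[-0.4,0,1,0,0,0,0],[-0.4,0,0.9,0,0,0,0],[-0.4,0,0.6,0,0,0,0],[-0.4,0,0.4,0,0,0,0],[-0.4,0,0.05,0,0,0,0],[-0.4,0,0,0,0,0,0],[-0.4,0,0,0,0,0,0],[-0.4,0,0,0,0,0,0]]}}

```text
time: 17.4
position: [0.4316, -0.2072, 0.3397]
tool_rot: [1.0, 0.001, -0.0, -0.0]
ft_force: [-0.5, 0.0, -0.6]
grip_width: 0.061
```

```bash
python3 look.py 4 scene wrist top; python3 - <<'E'
import numpy as np,cv2
from h import *
T=np.load("pics/top4.npz");P=cloud(T)
hsv=cv2.cvtColor(T["p"],cv2.COLOR_RGB2HSV)
m=(P[...,2]>.085)&(P[...,2]<.105)&(P[...,1]>.15)&(P[...,1]<.45)&(P[...,0]>.4)&(P[...,0]<.56)
n,l,s,c=cv2.connectedComponentsWithStats(m.astype(np.uint8))
for k in range(1,n):
    if s[k,4]>10: print(c[k],P[l==k].mean(0).round(4))
E
```

```text
[182.83333333 204.96969697] [0.4799 0.2305 0.0965]
[123.20588235 206.47058824] [0.4767 0.3648 0.0968]
```

View pics/scene4.png

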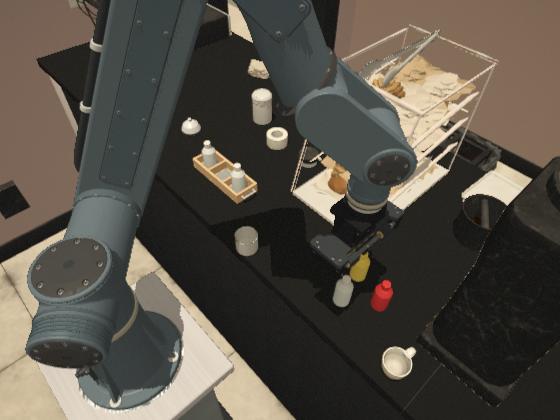

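View pics/wrist4.png

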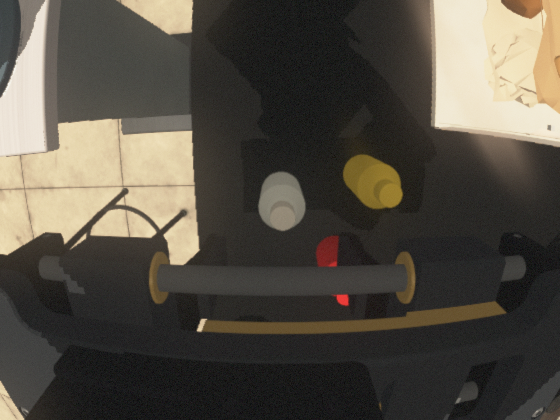

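Spare_a now stands in the far pocket (cap at (0.477,0.365), z 0.097) and bottle_in has not moved. The wrist view shows the white bottle at (282,205), centred between the jaws, with yellow at (375,185) and red at (338,265). I'll descend on spare_b with the jaws partly open.

Emit:
{"name": "step_arm", "arguments": {"steps": [[-0.4,0,0.12,0.4,0,0,0],[-0.4,0,0,0.8,0,0,0],[-0.4,0,0,0.8,0,0,0],[-0.4,0,0,0.8,0,0,0],[-0.4,0,0,0.8,0,0,0],[-0.4,0,0,0.6,0,0,0],[-0.4,0,0,0.4,0,0,0],[-0.4,0,0,0.2,0,0,0],[-0.4,0,0,0.15,0,0,0],[-0.4,0,0,0,0,0,0]]}}

```text
time: 18.55
position: [0.4317, -0.2111, 0.2159]
tool_rot: [1.0, 0.001, 0.0, 0.0]
ft_force: [0.2, -0.8, 0.1]
grip_width: 0.0609
```

Emit:
{"name": "step_arm", "arguments": {"steps": [[0.0,0,0,0,0,0,0],[0.2,0,0,0,0,0,0],[0.4,0,0,0,0,0,0],[0.6,0,0,0,0,0,0],[0.8,0,0,0,0,0,0],[0.8,0,0,0,0,0,0],[0.8,0,0,0,0,0,0],[0.8,0,0,0,0,0,0],[0.8,0,0,0,0,0,0],[0.8,0,0,0,0,0,0]]}}

```text
time: 19.55
position: [0.4317, -0.2111, 0.2163]
tool_rot: [1.0, 0.001, 0.0, 0.0]
ft_force: [-0.2, 0.0, 5.9]
grip_width: 0.0384
```

Emit:
{"name": "step_arm", "arguments": {"steps": [[0.8,0,0,-0.2,0,0,0],[0.8,0,0,-0.4,0,0,0],[0.8,0,0,-0.8,0,0,0],[0.8,0,0,-0.8,0,0,0],[0.8,0,0,-0.8,0,0,0],[0.8,0,0,-0.8,0,0,0],[0.8,0,0,-0.8,0,0,0],[0.8,0,0,-0.5,0,0,0],[0.8,0,0,0,0,0,0],[0.8,0,0,0,0,0,0]]}}

```text
time: 20.55
position: [0.4314, -0.2108, 0.3437]
tool_rot: [1.0, 0.001, 0.0, 0.0]
ft_force: [-0.2, -0.0, -1.6]
grip_width: 0.0386
```

```bash
python3 look.py 5 scene
```

```text
(no output)
```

View pics/scene5.png

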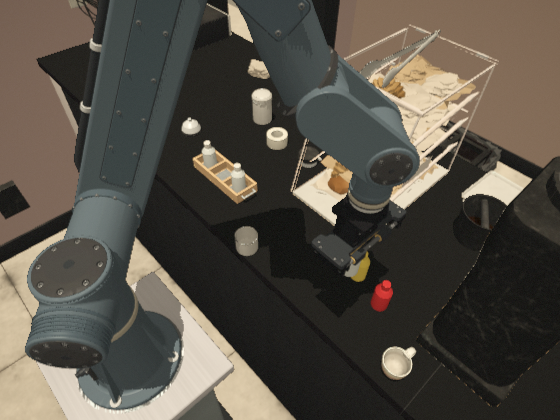

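Spare_b is held and clear, and the yellow and red bottles are still standing at (361,265) and (382,296). I'll carry it to the middle pocket.

Emit:
{"name": "step_arm", "arguments": {"steps": [[0.8,0,-0.4,0,0,0,0],[0.8,0,-0.8,0,0,0,0],[0.8,0,-1,0,0,0,0],[0.8,0,-1,0,0,0,0],[0.8,0,-1,0,0,0,0],[0.8,0,-1,0,0,0,0],[0.8,0,-1,0,0,0,0],[0.8,0,-1,0,0,0,0],[0.8,0,-1,0,0,0,0],[0.8,0,-1,0,0,0,0]]}}

```text
time: 21.6
position: [0.4307, 0.0205, 0.3427]
tool_rot: [1.0, 0.001, -0.001, -0.0]
ft_force: [0.8, 0.1, -1.4]
grip_width: 0.0383
```

Emit:
{"name": "step_arm", "arguments": {"steps": [[0.8,0,-1,0,0,0,0],[0.8,0,-1,0,0,0,0],[0.8,0,-1,0,0,0,0],[0.8,0,-1,0,0,0,0],[0.8,0,-1,0,0,0,0],[0.8,0.3,-1,0,0,0,0],[0.8,0.3,-1,0,0,0,0],[0.8,0.3,-1,0,0,0,0],[0.8,0.3,-1,0,0,0,0],[0.8,0.3,-1,0,0,0,0]]}}

```text
time: 22.6
position: [0.4679, 0.2704, 0.3424]
tool_rot: [1.0, 0.001, -0.001, 0.0]
ft_force: [0.2, 0.1, -1.1]
grip_width: 0.0379
```

Emit:
{"name": "step_arm", "arguments": {"steps": [[0.8,0.2,-0.7,0,0,0,0],[0.8,0.2,-0.4,0,0,0,0],[0.8,0,0,0,0,0,0],[0.8,0,0,0,0,0,0],[0.8,0,0,0,0,0,0],[0.8,0,0,0,0,0,0],[0.8,0,0,0,0,0,0],[0.8,0,0,0,0,0,0],[0.8,0,0,0,0,0,0],[0.8,0,0,0,0,0,0]]}}

```text
time: 23.6
position: [0.4786, 0.2964, 0.3436]
tool_rot: [1.0, 0.0, 0.0, -0.0]
ft_force: [-0.2, 0.9, -1.0]
grip_width: 0.0388
```

```bash
python3 look.py 6 scene wrist
```

```text
(no output)
```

View pics/scene6.png

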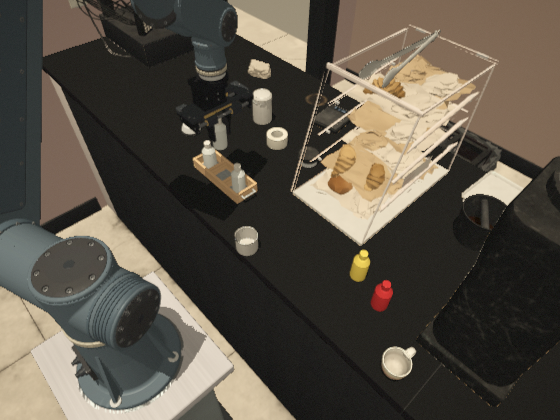

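View pics/wrist6.png

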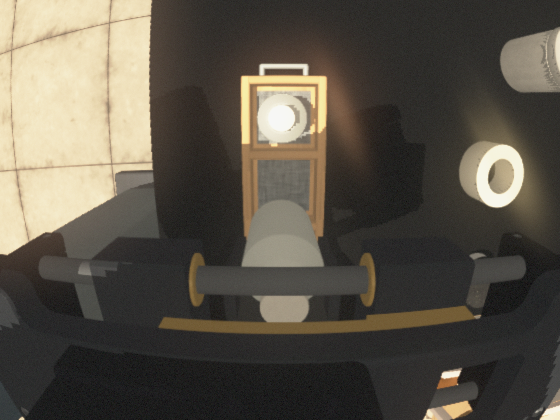

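Spare_b hangs over the middle pocket (bottle axis u≈283, caddy u≈285). I'll lower it.

Emit:
{"name": "step_arm", "arguments": {"steps": [[0.8,0,-0.06,0.4,0,0,0],[0.8,0,0,0.6,0,0,0],[0.8,0,0,0.7,0,0,0],[0.8,0,0,0.7,0,0,0],[0.8,0,0,0.6,0,0,0],[0.8,0,0,0.5,0,0,0],[0.8,0,0,0.4,0,0,0],[0.8,0,0,0.3,0,0,0],[0.8,0,0,0.2,0,0,0],[0.8,0,0,0,0,0,0]]}}

```text
time: 24.7
position: [0.4785, 0.298, 0.233]
tool_rot: [1.0, 0.001, -0.0, 0.0]
ft_force: [0.2, 0.0, -0.0]
grip_width: 0.0387
```

Emit:
{"name": "step_arm", "arguments": {"steps": [[0.8,0,0,0.08,0,0,0],[0.8,0,0,0.08,0,0,0],[0.8,0,0,0.08,0,0,0],[0.8,0,0,0.04,0,0,0],[0.8,0,0,0,0,0,0],[0.8,0,0,0,0,0,0],[0.8,0,0,0,0,0,0],[0.8,0,0,0,0,0,0],[0.8,0,0,0,0,0,0],[0.8,0,0,0,0,0,0]]}}

```text
time: 25.7
position: [0.4786, 0.298, 0.2265]
tool_rot: [1.0, 0.001, 0.0, -0.0]
ft_force: [-0.3, 0.4, -1.0]
grip_width: 0.0383
```

Emit:
{"name": "step_arm", "arguments": {"steps": [[0.8,0,0,0.04,0,0,0],[0.8,0,0,0.04,0,0,0],[0.8,0,0,0.04,0,0,0],[0.8,0,0,0,0,0,0],[0.8,0,0,0,0,0,0],[0.8,0,0,0,0,0,0],[0.8,0,0,0,0,0,0],[0.8,0,0,0,0,0,0],[0.8,0,0,0,0,0,0],[0.8,0,0,0,0,0,0]]}}

```text
time: 26.7
position: [0.4786, 0.298, 0.2235]
tool_rot: [1.0, 0.001, 0.0, -0.0]
ft_force: [-0.0, -0.6, -0.2]
grip_width: 0.0383
```

Emit:
{"name": "step_arm", "arguments": {"steps": [[0.8,0,0,0.04,0,0,0],[0.8,0,0,0.04,0,0,0],[0.8,0,0,0,0,0,0],[0.8,0,0,0,0,0,0],[0.8,0,0,0,0,0,0],[0.8,0,0,0,0,0,0],[0.8,0,0,0,0,0,0],[0.8,0,0,0,0,0,0],[0.8,0,0,0,0,0,0],[0.8,0,0,0,0,0,0]]}}

```text
time: 27.7
position: [0.4786, 0.2981, 0.2224]
tool_rot: [1.0, 0.001, 0.0, -0.0]
ft_force: [-1.5, 0.3, 5.7]
grip_width: 0.0386
```

The bottle is touching the floor (5.7 N). I'll release, rise, and back off toward the robot's right.

Emit:
{"name": "step_arm", "arguments": {"steps": [[0.3,0,0,0,0,0,0],[0.1,0,0,0,0,0,0],[-0.1,0,0,0,0,0,0],[-0.3,0,0,0,0,0,0],[-0.4,0,0,0,0,0,0],[-0.4,0,0,0,0,0,0],[-0.4,0,0,-0.2,0,0,0],[-0.4,0,0,-0.6,0,0,0],[-0.4,0,0,-1,0,0,0],[-0.4,0,0,-1,0,0,0]]}}

```text
time: 28.7
position: [0.4784, 0.2979, 0.2921]
tool_rot: [1.0, 0.001, -0.001, 0.0]
ft_force: [0.5, 0.4, -0.2]
grip_width: 0.0609
```

Emit:
{"name": "step_arm", "arguments": {"steps": [[-0.4,0,0,-1,0,0,0],[-0.4,0,0,-1,0,0,0],[-0.4,-0.4,1,0,0,0,0],[-0.4,-0.4,1,0,0,0,0],[-0.4,-0.4,1,0,0,0,0],[-0.4,-0.4,1,0,0,0,0],[-0.4,-0.3,1,0,0,0,0],[-0.4,0,1,0,0,0,0],[-0.4,0,1,0,0,0,0],[-0.4,0,1,0,0,0,0]]}}

```text
time: 29.7
position: [0.4311, 0.097, 0.3419]
tool_rot: [1.0, 0.001, 0.0, 0.0]
ft_force: [0.9, 0.4, -0.1]
grip_width: 0.0607
```

Emit:
{"name": "step_arm", "arguments": {"steps": [[-0.4,0,1,0,0,0,0],[-0.4,0,1,0,0,0,0],[-0.4,0,1,0,0,0,0],[-0.4,0,1,0,0,0,0],[-0.4,0,1,0,0,0,0],[-0.4,0,0.6,0,0,0,0],[-0.4,0,0,0,0,0,0],[-0.4,0,0,0,0,0,0],[-0.4,0,0,0,0,0,0],[-0.4,0,0,0,0,0,0]]}}

```text
time: 30.7
position: [0.4313, -0.0412, 0.3415]
tool_rot: [1.0, 0.001, -0.0, -0.0]
ft_force: [-0.6, -0.2, 0.5]
grip_width: 0.0606
```

```bash
python3 look.py 7 scene top; python3 - <<'E'
import numpy as np,cv2
from h import *
T=np.load("pics/top7.npz");P=cloud(T)
m=(P[...,2]>.085)&(P[...,2]<.105)&(P[...,1]>.15)&(P[...,1]<.45)&(P[...,0]>.4)&(P[...,0]<.56)
n,l,s,c=cv2.connectedComponentsWithStats(m.astype(np.uint8))
for k in range(1,n):
    if s[k,4]>10: print(c[k],P[l==k].mean(0).round(4))
a=cv2.resize(np.load("pics/scene7.npz")["p"][100:320,150:410],None,fx=2.7,fy=2.7,interpolation=cv2.INTER_CUBIC)
cv2.imwrite("pics/crop7.png",a[:,:,::-1])
E
```

```text
[182.71875 205.03125] [0.4797 0.2307 0.0969]
[123.27941176 206.44117647] [0.4768 0.3648 0.0964]
[153.05882353 206.04411765] [0.4775 0.2975 0.097 ]
```

View pics/crop7.png

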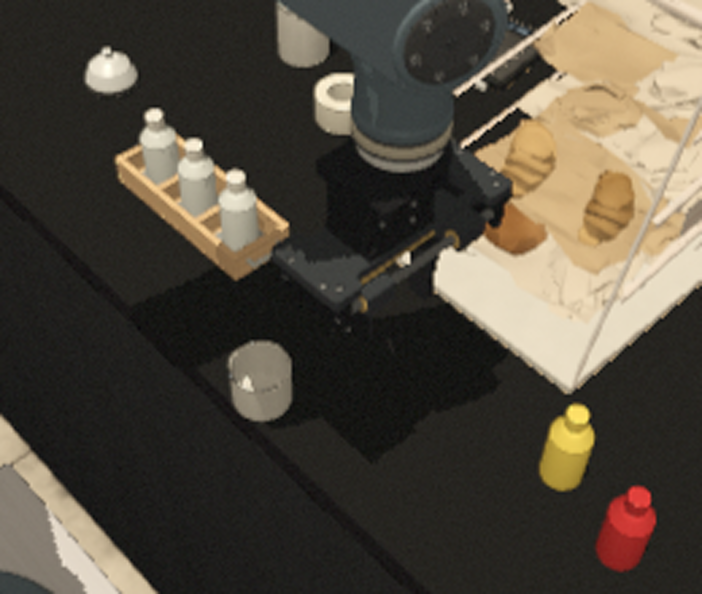

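All three bottles stand upright in the caddy, seen at crop pixels (158,150), (196,180) and (238,215). Their caps are at z≈0.097, and the look-alikes stand undisturbed. I'll hand in now.

```bash
python3 -c "
from rig import robot
print(robot.hand_in())"
```

```text
the job is handed in; nothing more can be done
None
```

Both spare bottles now stand upright in the caddy's empty pockets: spare_a in the far-left pocket and spare_b in the middle one. I lowered each until its foot touched the pocket floor, at about 9 N for spare_a and 6 N for spare_b, before opening the jaws. The job was handed in at about 31 s.

- **Placed bottles:** In the last top view, all three caps are at z ≈ 0.097 m, within about 1–2 mm of their pocket centres.
- **Bottle already in the caddy:** It had not moved measurably (under about 1 mm).
- **Look-alikes:** The yellow and red bottles still stand where they were.
- **Gripper:** It had backed away and was clear of everything at hand-in.

No check failed or disagreed. The top and scene cameras differed by about 2 mm on the caddy and bottle positions, which fits the calibration tolerance.

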